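Torque a cable gland to the click

TASK

Tighten the cable gland on the closed enclosure in the fixture. First clamp the enclosure down: press the red handle of the toggle clamp down until it goes over centre and locks. Then swing the torque wrench, which is already on the gland nut, clockwise (seen from above) until it clicks and its handle gives way, stop right there without driving the handle on towards its stop, and let it go so that it springs straight again; leave wrench, clamp and enclosure in place, the nut tight, and the other things on the bench alone.

Things in the scene. Friction and masses are not known exactly. Their poses are not given: they have to be found in the camera images.
- fixture: Fixed holding fixture: aluminium plate 150 x 300 x 12 mm, four low black corner guides (14 mm high) as a nest, a toggle clamp on a 40 mm riser at its -y end. Origin: centre of the nest on the plate's underside (bench top); z up. The plate spans x -75 to +75, y -195 to +105 mm. It stands anywhere on the bench, turned a few degrees either way.
- enclosure: Closed pale grey enclosure, 110 (x) x 160 (y) x 62 mm high, about 0.5 kg, standing in the nest; lid top 74 mm above the bench. Origin: centre of its underside, 12 mm above the bench; axes as the fixture's. The black cable gland stands upright on the lid at x = 0, y = +35 mm. Not clamped, it rocks over its +x lower edge as soon as the wrench is pushed.
- clamp_handle (a joint): Angle (rad) of the clamp's handle: 0 open (rising at 46 degrees), growing as it is pressed down; the foot meets the lid at about 0.46, dead centre 0.75, locked at its stop 0.84 (level, pointing to the fixture's -y). It stays where left up to 0.46, then pushes back with up to 1.1 N m (15 to 20 N down at 66 mm from the pivot); past dead centre it pulls itself to the stop and stays.
- clamp_pivot (a point): Pivot of the clamp handle, at the fixture's x = 0, y = -150 mm, 100 mm above the bench; fixed, axes as the fixture's. Pressing the grip straight down with closed fingertips 66 mm from the pivot (level, towards the fixture's -y) locks it; its upper face there is 177 mm above the bench when open, 104 mm when locked.
- clamp_grip (a point): Middle of the upper face of the clamp's red grip, 85 mm from the pivot along the handle; moves with it. The handle is 115 mm long from its pivot; the grip 85 long, 20 wide, 13 mm thick.
- nut_axis (a point): Point on the upright axis of the gland nut, in the middle of the wrench's steel ring head (41 mm across), 93 mm above the bench. x points along the wrench's head towards the handle, z up. The nut turns clockwise to tighten and stays where it is left. How far it must turn until the click is not known beforehand: 18 to 50 degrees, nowhere marked.
- wrench_grip (a point): Centre of the wrench's round black grip (24 mm thick) at its red band, where it is meant to be pushed: 160 mm from the nut axis, 93 mm above the bench. x points outward along the handle, z up; tightening is towards its -y, so push on its +y side. The grip runs from 44 mm inside the band to 45 mm outside; further in is a 19 mm tube. Its underside is 7 mm above the lid.
- wrench_break (a joint): Angle (rad) by which the wrench's handle has given way about its pin, 40 mm from the nut axis; 0 straight. Pushed at the red band the nut turns at 9 to 13 N, stiffening to about 15 N, when the wrench clicks: the push falls to 80% at 0.06 rad, 65% at 0.10, half at 0.15, a quarter at 0.25; hard stop at 0.30. Clicked above 0.06; past 0.22 overtightens. Let go, it springs straight by itself.
- drill: Teal and black cordless drill standing on its battery, about 180 mm high and 220 mm long; a bystander. Origin: centre of its foot.
- enclosure_lid: Loose enclosure lid lying hollow side up, 110 x 160 x 15 mm; a bystander. Origin: centre of its underside.
- spare_gland: Spare black cable gland lying down, 48 mm long, 30 mm thick; a bystander. Origin: under its centre.
- puck: Round white sensor puck, 80 mm across and 17 mm high; a bystander. Origin: centre of its underside.

How it is judged:
By the outcome, as a careful person would: the job done as asked, in the order asked, and still so for the second after the job is handed in, with the robot touching nothing.
It also fails if it takes over 70 s, if anything falls off the work surface, if the arm or the gripper's body presses on something with over 40 N, if the wrist force passes 120 N, or if a joint passes its speed limit or range.

ROBOT

A 6-joint arm with a two-finger parallel gripper is mounted at the origin on the work surface. World frame = base frame: x ahead of the robot, y to its left, z up, the work surface at z = 0. Lengths are in mm, angles in degrees, forces in N, time in s.
With the tool pointing down it reaches from about 350 to 850 mm from the base axis. Payload 8.1 kg.
Tool frame: the origin (TCP) lies midway between the tips of the shut fingers; the grasp point (between the pads) lies 19 mm behind it; z points along the fingers, y is the line along which they close (so a half turn about z gives the same grasp; the last joint's range is limited). The gripper opens to 85 mm and grips with 20 to 120 N. Pads are 22 mm wide; open, the fingers measure 114 mm over their backs; the gripper's body (76 mm by 85 mm) begins 54 mm behind the grasp point. The pads swing forward as they close: fully open they stand 13 mm farther back than shut.
Start: joints at [-77.258, 7.471, 85.268, -0, 87.261, -4.893], TCP at [181.798, -571.8, 231.292] pointing down, gripper open.
Joint ranges: [-169.43, 169.43], [-51.17, 129.36], [1.28, 143.12], [-76.62, 256.62], [0, 156.53], [-152.29, 152.29]. Speed limits (degrees/s): [136.94, 136.94, 159.86, 180, 180, 180].

INTERFACE

Orientations are given as [roll, pitch, yaw] about the fixed x, y, z axes, in that order (R = Rz(yaw) Ry(pitch) Rx(roll)).
In Python, from bench import r gives the robot as it stands.
- The arm moves only by the tool step_arm, never from a script. Its arguments are lists of equal length, an entry for each row: "delta_pos": the shift along the world's x, y, z in units of 200 mm (1.0 is 200 mm), a list of three; "spin": the turn about the world's z in units of 180 degrees (1.0 is 180 degrees). In form: {"delta_pos": [[dx, dy, dz], ...], "spin": [spin, ...]}. A call has 1 to 8 rows; each row shifts and turns the commanded pose from where the row before left it; what a row does not reach is not made up. A row lasts 1/8 s, in which the tool goes at most 62.5 mm and 10.7 degrees, less where a joint would pass 70% of its speed; a pose out of reach is approached as far as the arm can. A call with a number of a shift or a turn outside -1 to 1 is refused whole. A call with a gripper value outside its range is refused whole. "gripper" is the opening, from -1 (shut) to 1 (fully open), set as the call begins (left out, the last holds). The fingers move at their own pace and stop on an object; "squeeze" is the grip in N (left out, the last holds). Time passes only in rows, so rows that do not move let the fingers close. It gives the time, the measured TCP pose, the force, the opening and the grip force at its end, in the units of the state.
- r.sense(): the state, without advancing time (a new reading comes with each control period).
- r.snapshot(name): name is "scene" or "top" or "wrist"; returns a dict with "pixels" (400x640x3 uint8, blue, green, red), "fx", "fy", "cx", "cy" (pixels), "dist_coeffs" ([k1, k2, p1, p2, k3] as OpenCV has them; the pictures are not rectified), "camera_from_world" (4x4, takes a point from world to camera coordinates). Camera axes: x right, y up, looking along -z (the intrinsics and any distortion apply to the point x, -y, -z); pixel columns grow to the right and rows downward; lengths in mm; the calibration is good to about 2 mm. A picture is of the moment at which its call begins. There is no depth.
- r.hand_in(): hands the job in; it is judged then, once.
The state is a dict: "time": time; "joint_pos": joint angles; "qd": joint speeds; "joint_efforts": joint torques, N m; "tool_pos": TCP position; "tcp_rot": TCP orientation; "ft_force": force on the tool from outside, world axes, zero at the start; "wrist_torque": the same for the moment, N m; "finger_gap": finger opening in mm; "grip_force": force on a finger pad.
Only numpy, scipy, OpenCV 4.12 (cv2) and the standard library are available. Lean on these libraries where they do the work, as an engineer would, in place of code of your own. Each camera call takes 0.05 s, during which the arm holds its last target. There are 200 camera calls.

## Working session

There is one attempt and no reset: what is moved stays moved. The work goes in short steps, Python scripts to look and compute and a tool call to move; the robot and the scene stay as the last step left them, time stands still between calls to the robot, and variables do not carry over. Pictures are saved under pics/ and viewed, at most 10 in all, crops included, and the job is handed in when it is done.

Besides the shell and the picture viewer there is one more tool, called after ">>>" as name(argument=value, ...), one argument or row to a line, values as JSON. step_arm: Moves the arm, as the interface text tells. Shifts and turns lie within -1 to 1; 1 stands for 200 mm of shift or 180 degrees of turn. Its arguments: {"type":"object","properties":{"delta_pos":{"type":"array","items":{"type":"array","items":{"type":"number","minimum":-1,"maximum":1}}},"spin":{"type":"array","items":{"type":"number","minimum":-1,"maximum":1}},"gripper":{"type":"number"},"squeeze":{"type":"number"}},"required":["delta_pos","spin"]}

```bash
mkdir -p pics
cat > h.py <<'E'
import numpy as np, cv2
from bench import r
def snap(n):
    s=r.snapshot(n); s["pixels"]=np.array(s["pixels"],np.uint8); return s
def ray(s,uv):
    K=np.array([[s["fx"],0,s["cx"]],[0,s["fy"],s["cy"]],[0,0,1.]])
    p=cv2.undistortPoints(np.array([[uv]],float),K,np.array(s["dist_coeffs"],float))[0,0]
    T=np.array(s["camera_from_world"]); R=T[:3,:3]
    return -R.T@T[:3,3], R.T@np.array([p[0],-p[1],-1.])
def onz(s,uv,z):
    o,d=ray(s,uv); return o+d*(z-o[2])/d[2]
def tri(obs):
    A=np.zeros((3,3));b=np.zeros(3);L=[ray(s,uv) for s,uv in obs]
    for o,d in L:
        d=d/np.linalg.norm(d);P=np.eye(3)-np.outer(d,d);A+=P;b+=P@o
    x=np.linalg.solve(A,b)
    return x,[np.linalg.norm(np.cross(x-o,d/np.linalg.norm(d))) for o,d in L]
E
python3 - <<'E'
from h import *
import pickle
S={n:snap(n) for n in("scene","top")}
pickle.dump(S,open("s0.pkl","wb"))
for n in S: cv2.imwrite(f"pics/{n}0.png",S[n]["pixels"])
print(r.sense()["time"])
E
```

```text
0.1
```

View pics/scene0.png

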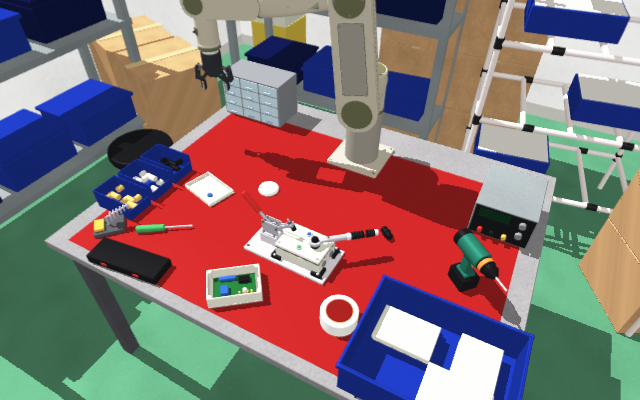

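View pics/top0.png

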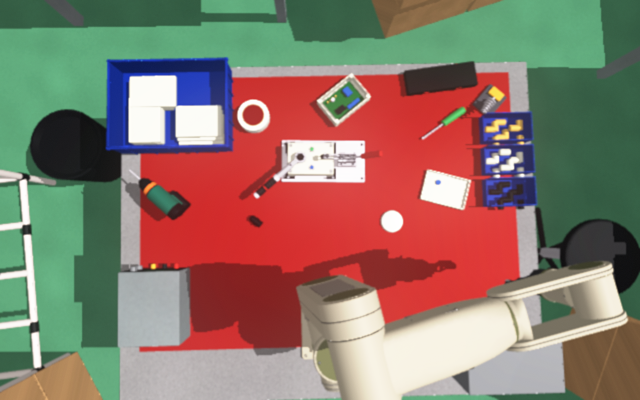

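The scene view shows the fixture at about (295,248) with the wrench handle reaching right to (385,233). In the top view the plate spans (282–365, 140–182), the nut is near (300,157), the wrench runs down-left to (258,193), and the red clamp handle ends near (380,154). I'll enlarge both views.

Run:
```python
from h import *
import pickle
S=pickle.load(open("s0.pkl","rb"))
a=cv2.resize(S["top"]["pixels"][130:205,240:390],None,fx=5.3,fy=5.3,interpolation=cv2.INTER_CUBIC)[:, :795]
b=cv2.resize(S["scene"]["pixels"][185:285,235:400],None,fx=4.8,fy=4.8,interpolation=cv2.INTER_CUBIC)
cv2.imwrite("pics/topc.png",a); cv2.imwrite("pics/scenec.png",b)
T=S["top"]
for uv in [(282,141),(365,140),(365,181),(282,182)]: print(onz(T,uv,12).round(1))
```

```text
[667.2 167.7  12. ]
[ 664.2 -133.9   12. ]
[ 514.4 -129.1   12. ]
[517.7 170.4  12. ]
```

View pics/topc.png

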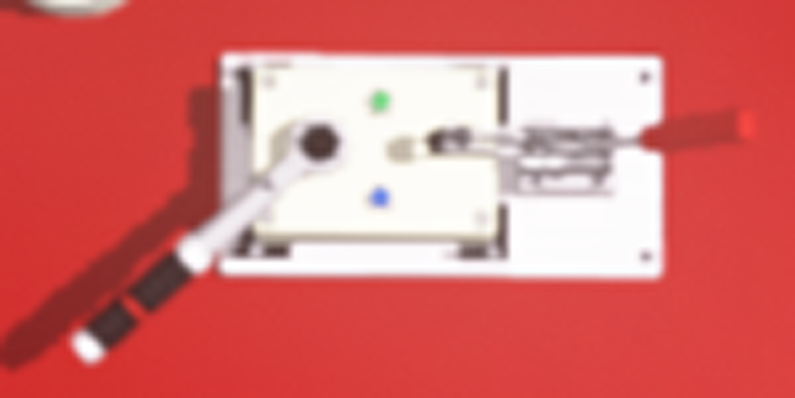

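View pics/scenec.png

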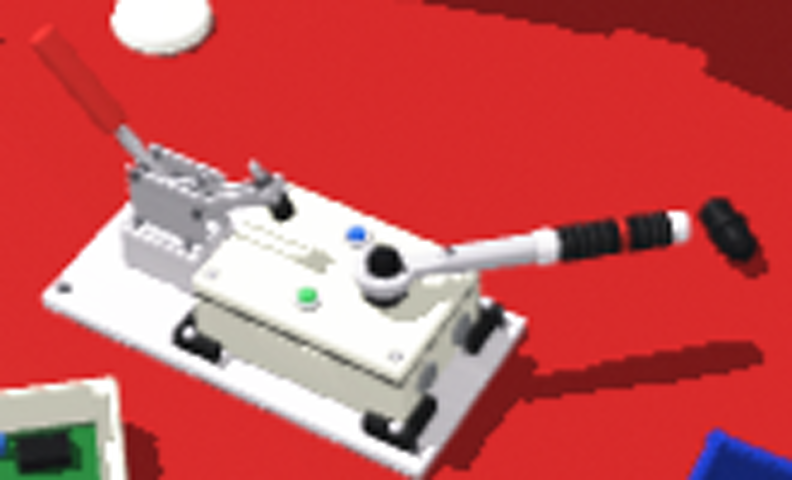

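The enlarged top crop shows the nut at (318,143), the red band at (133,304), the plate corners at (220,52), (663,58), (663,279) and (220,272), and the handle tip at (748,125). In the scene crop the nut is at (382,262), the band at (621,232) and the handle tip at (45,37). Next I'll triangulate these.

Run:
```python
from h import *
import pickle
S=pickle.load(open("s0.pkl","rb"));T,C=S["top"],S["scene"]
t=lambda u,v:(T,((u+.5)/5.3-.5+240,(v+.5)/5.3-.5+130))
c=lambda u,v:(C,((u+.5)/4.8-.5+235,(v+.5)/4.8-.5+185))
P=[onz(*t(*q),12) for q in[(220,52),(663,58),(663,279),(220,272)]]
for p in P: print(p.round(1))
for a,b in[(0,1),(3,2)]:
    d=P[a]-P[b]; print("yaw",np.degrees(np.arctan2(-d[0],d[1])).round(2),np.hypot(*d[:2]).round(1))
for a,b in[(0,3),(1,2)]:
    d=P[a]-P[b]; print("yaw",np.degrees(np.arctan2(d[1],d[0])).round(2),np.hypot(*d[:2]).round(1))
pc=sum(P)/4; 
for k,a,b in [("gland top",(318,143),(382,256)),("band",(133,304),(621,232)),("tubeend",(195,252),(546,246)),("tip",(748,125),(45,37)),("gripstart",(645,137),(122,125)),("wtip",(88,347),(680,226))]:
    x,e=tri([t(*a),c(*b)]); print(k,x.round(1),np.round(e,1))
print("ctr",pc, "band z93",onz(*t(133,304),93).round(1),"nut",onz(*t(318,143),105).round(1))
for m in (-2,-1,0): 
  y=np.radians(m);R=np.array([[np.cos(y),-np.sin(y)],[np.sin(y),np.cos(y)]])
  o=pc[:2]-R@[0,-45]; print(m,"org",o.round(1),"nut",(o+R@[0,35]).round(1),"press",(o+R@[0,-216]).round(1))
```

```text
[673.1 170.8  12. ]
[ 662.3 -132.7   12. ]
[ 510.  -127.9   12. ]
[521.7 173.6  12. ]
yaw -2.04 303.7
yaw -2.23 301.7
yaw -1.05 151.4
yaw -1.82 152.4
gland top [594.1  99.7 108.5] [3.1 3.1]
band [493.1 222.4  99.2] [1.4 1.4]
tubeend [525.9 182.8  96.4] [0.9 0.9]
tip [ 586.1 -163.1  179.8] [0.1 0.1]
gripstart [ 588.7 -105.5  127.3] [0. 0.]
wtip [466.1 252.9  95.3] [0.7 0.7]
ctr [591.77044865  20.9664261   12.        ] band z93 [493.2 224.4  93. ] nut [593.3 102.7 105. ]
-2 org [593.3  65.9] nut [594.6 100.9] press [ 585.8 -149.9]
-1 org [592.6  66. ] nut [593.2 101. ] press [ 588.8 -150. ]
0 org [591.8  66. ] nut [591.8 101. ] press [ 591.8 -150. ]
```

>>> step_arm(
  delta_pos=[
    [0.1,0.1,0],
    [0.2,0.21,0],
    [0.2,0.21,0],
    [0.2,0.21,0],
    [0.2,0.21,0],
    [0.2,0.21,0],
    [0.2,0.21,0],
    [0.2,0.21,0],
  ],
  spin=[0,0,0,0,0,0,0,0],
  gripper=-1,
)

```text
time: 1.1
tool_pos: [482.7, -256.1, 231.0]
tcp_rot: [-180.0, 0.0, 17.6]
ft_force: [-0.1, -1.3, 0.1]
finger_gap: 0.0
grip_force: 0.0
```

>>> step_arm(
  delta_pos=[
    [0.2,0.2,0],
    [0.2,0.2,0],
    [0.1165,0.13,0],
    [0,0,-0.1],
    [0,0,0],
  ],
  spin=[-0.03,-0.03,-0.03,-0.02,0],
)

```text
time: 1.72
tool_pos: [583.9, -150.8, 208.7]
tcp_rot: [-179.9, 0.3, -2.1]
ft_force: [-0.8, -1.4, -0.2]
finger_gap: -0.6
grip_force: 0.0
```

Run:
```python
from h import *
s=snap("wrist"); t=snap("scene")
im=np.hstack([cv2.resize(s["pixels"],(480,300)),cv2.resize(t["pixels"][150:300,220:380],(320,300))])
cv2.imwrite("pics/w1.png",im)
k=r.sense(); print(k["tool_pos"],k["tcp_rot"],k["ft_force"])
```

```text
[ 584.63429796 -151.96983411  211.11284799] [-1.79987205e+02  6.06910901e-02 -2.09831260e+00] [ 0.93814399 -0.19161287  0.65114891]
```

View pics/w1.png

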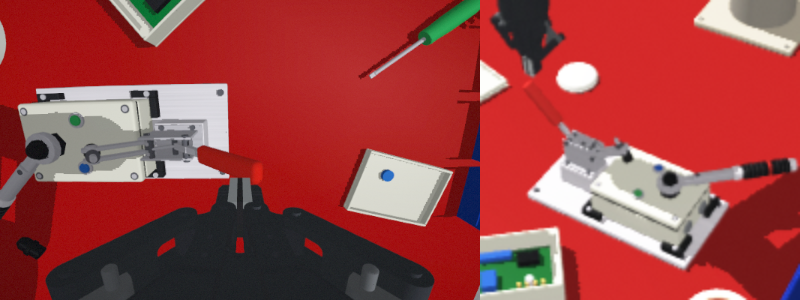

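Wrist view (480 px wide): the shut fingertips end at about (240,180), just in front of the red handle, which runs (200,152)–(262,170). I'll check the lateral alignment by projecting points.

Run:
```python
from h import *
s=snap("wrist");S=snap("scene")
hsv=cv2.cvtColor(s["pixels"],cv2.COLOR_BGR2HSV)
def proj(s,p):
    T=np.array(s["camera_from_world"]);q=T[:3,:3]@p+T[:3,3];x=np.array([q[0],-q[1],-q[2]])
    K=np.array([[s["fx"],0,s["cx"]],[0,s["fy"],s["cy"]],[0,0,1.]])
    return cv2.projectPoints(x[None],np.zeros(3),np.zeros(3),K,np.array(s["dist_coeffs"],float))[0].ravel()*.75
for p in [(584.6,-152,211),(586,-150,175),(586.1,-163.1,180),(588.7,-105.5,127)]: print(p,proj(s,np.array(p,float)).round(1))
# rays at handle end centre and start, at heights found
for uv,z in [((262,168),180),((200,150),127)]: print(onz(s,(uv[0]/.75,uv[1]/.75),z).round(1))
print(r.sense()["tool_pos"])
```

```text
(584.6, -152, 211) [239.4 190.5]
(586, -150, 175) [237.1 170.8]
(586.1, -163.1, 180) [252.7 172.2]
(588.7, -105.5, 127) [195.7 154. ]
[ 589.5 -170.9  180. ]
[ 592.9 -110.4  127. ]
[ 585.13584118 -152.42882357  212.14939139]
```

>>> step_arm(
  delta_pos=[
    [0.01,0.01,-0.14],
    [0,0,-0.05],
    [0,0,-0.05],
    [0,0,-0.05],
    [0,0,-0.05],
    [0,0,-0.05],
    [0,0,-0.03],
  ],
  spin=[0,0,0,0,0,0,0],
)

```text
time: 2.8
tool_pos: [587.2, -150.1, 127.1]
tcp_rot: [180.0, -0.0, -2.2]
ft_force: [-1.5, -1.6, 7.3]
finger_gap: 0.0
grip_force: 2.9
```

>>> step_arm(
  delta_pos=[
    [0,0,-0.03],
    [0,0,-0.03],
    [0,0,-0.03],
    [0,0,-0.02],
    [0,0,0],
  ],
  spin=[0,0,0,0,0],
)

```text
time: 3.42
tool_pos: [586.7, -149.5, 104.7]
tcp_rot: [-180.0, 0.1, -2.2]
ft_force: [0.6, 0.3, -0.1]
finger_gap: -0.2
grip_force: 0.0
```

>>> step_arm(
  delta_pos=[
    [0,0,0.2],
    [0,0,0.28],
    [-0.06,0.2,0],
    [-0.08,0.25,0],
    [-0.08,0.25,0],
    [-0.08,0.25,0],
    [-0.08,0.25,0],
    [-0.08,0.25,0],
  ],
  spin=[0,0,0.04,0.04,0.04,0.04,0.04,0.03],
)

```text
time: 4.42
tool_pos: [494.0, 141.8, 201.1]
tcp_rot: [-180.0, 0.0, 39.4]
ft_force: [-0.1, 0.2, -0.1]
finger_gap: -0.2
grip_force: 0.0
```

>>> step_arm(
  delta_pos=[
    [-0.08,0.15,0],
    [-0.08,0.13,0],
    [0,0,0],
  ],
  spin=[0,0,0],
)

```text
time: 4.8
tool_pos: [461.8, 197.8, 201.0]
tcp_rot: [-180.0, 0.0, 39.4]
ft_force: [0.2, -0.4, -0.9]
finger_gap: 0.3
grip_force: 0.0
```

Run:
```python
from h import *
k=r.sense(); print(k["tool_pos"],k["tcp_rot"],k["ft_force"],k["time"])
s=snap("wrist"); t=snap("scene")
im=np.hstack([cv2.resize(s["pixels"],(480,300)),cv2.resize(t["pixels"][175:325,235:395],(320,300))])
cv2.imwrite("pics/w2.png",im)
import pickle; pickle.dump((s,t),open("s2.pkl","wb"))
```

```text
[461.78288251 197.78292972 200.99172407] [-1.79952688e+02  3.73330167e-02  3.94125958e+01] [ 0.1741322  -0.39429289 -0.88562179] 4.8
```

View pics/w2.png

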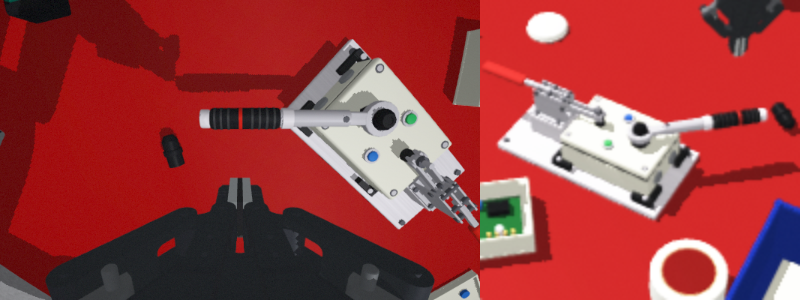

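The clamp handle is level and its foot is on the lid, so it's locked. In the wrist view the band is at (239,118), the nut at (383,118), and the wrench lies square to the fingertips. I'll refine the positions.

Run:
```python
from h import *
import pickle
s,t=pickle.load(open("s2.pkl","rb"));T=pickle.load(open("s0.pkl","rb"))["top"]
q=lambda u,v:(s,(u/.75,v/.75))
tt=lambda u,v:(T,((u+.5)/5.3-.5+240,(v+.5)/5.3-.5+130))
print(onz(*q(239,118),93),onz(*q(378,118),93))
print(tri([q(239,118),tt(133,304)]))
print(tri([q(384,119),tt(318,143)]))
```

```text
[490.42474133 221.57926648  93.        ] [592.39109302  98.47747515  93.        ]
(array([491.78129245, 222.77074573, 107.86294439]), [np.float64(0.11711046777478104), np.float64(0.11711046777472237)])
(array([591.56587974, 102.32134892, 110.18111502]), [np.float64(0.8662753035647475), np.float64(0.8662753035646394)])
```

>>> step_arm(
  delta_pos=[
    [0,0,-0.2],
    [0,0,-0.25],
    [0,0,-0.16],
    [0.02,0.015,0],
    [0.01,0.01,0],
    [0,0,0],
  ],
  spin=[0,0,0,0,0,0],
)

```text
time: 5.65
tool_pos: [471.1, 201.7, 81.6]
tcp_rot: [179.9, -0.2, 39.2]
ft_force: [0.1, 0.2, -0.1]
finger_gap: 0.1
grip_force: 0.0
```

```bash
cat > arc.py <<'E'
import sys; from h import *
n=np.array([593.5,100.5]); k=r.sense(); p=np.array(k["tool_pos"])[:2]; st=float(sys.argv[1]); N=int(sys.argv[2])
v=p-n; print("rad",np.hypot(*v).round(1),"ang",np.degrees(np.arctan2(v[1],v[0])).round(2),k["tcp_rot"][2])
for i in range(N):
    a=np.radians(-st); w=np.array([[np.cos(a),-np.sin(a)],[np.sin(a),np.cos(a)]])@v
    print(((w-v)/200).round(4), end=" "); v=w
print(-st/180)
E
python3 arc.py 2 10; python3 arc.py 1 2
```

```text
rad 158.8 ang 140.44 39.225760639921894
[0.018  0.0211] [0.0187 0.0204] [0.0195 0.0197] [0.0201 0.0191] [0.0208 0.0183] [0.0214 0.0176] [0.022  0.0168] [0.0226 0.0161] [0.0231 0.0153] [0.0237 0.0145] -0.011111111111111112
rad 158.8 ang 140.44 39.225760639921894
[0.0089 0.0106] [0.0091 0.0105] -0.005555555555555556
```

>>> step_arm(
  delta_pos=[
    [0.018,0.021,0],
    [0.019,0.021,0],
    [0.02,0.02,0],
    [0.0205,0.0195,0],
    [0.021,0.0185,0],
  ],
  spin=[-0.011,-0.011,-0.011,-0.011,-0.011],
)

```text
time: 6.28
tool_pos: [487.4, 219.5, 79.4]
tcp_rot: [179.9, 0.3, 29.3]
ft_force: [-7.8, -9.3, 1.0]
finger_gap: -0.4
grip_force: 5.8
```

>>> step_arm(
  delta_pos=[
    [0.022,0.018,0],
    [0.0225,0.017,0],
    [0.0115,0.0085,0],
  ],
  spin=[-0.011,-0.011,-0.0055],
)

```text
time: 6.65
tool_pos: [498.4, 228.2, 79.2]
tcp_rot: [179.9, 0.3, 24.3]
ft_force: [-8.7, -9.3, 1.0]
finger_gap: -0.1
grip_force: 6.0
```

```bash
python3 arc.py 1 24; python3 -c "
from h import *
k=r.sense();print(k['tool_pos'],k['ft_force'])"
```

```text
rad 159.3 ang 126.68 24.340226405606536
[0.0112 0.0082] [0.0114 0.008 ] [0.0115 0.0078] [0.0116 0.0076] [0.0118 0.0074] [0.0119 0.0072] [0.012 0.007] [0.0121 0.0068] [0.0123 0.0066] [0.0124 0.0063] [0.0125 0.0061] [0.0126 0.0059] [0.0127 0.0057] [0.0128 0.0055] [0.0129 0.0052] [0.013 0.005] [0.013  0.0048] [0.0131 0.0046] [0.0132 0.0043] [0.0133 0.0041] [0.0133 0.0039] [0.0134 0.0036] [0.0135 0.0034] [0.0135 0.0032] -0.005555555555555556
[498.37240767 228.22622582  79.22468292] [-8.74967677 -9.27914352  1.04033538]
```

>>> step_arm(
  delta_pos=[
    [0.0112,0.0082,0],
    [0.0114,0.008,0],
    [0.0115,0.0078,0],
    [0.0116,0.0076,0],
  ],
  spin=[-0.0055,-0.0055,-0.0055,-0.0055],
)

```text
time: 7.15
tool_pos: [507.2, 234.3, 79.1]
tcp_rot: [179.9, 0.3, 20.4]
ft_force: [-9.9, -9.4, 1.3]
finger_gap: 0.3
grip_force: 6.2
```

>>> step_arm(
  delta_pos=[
    [0.0118,0.0074,0],
    [0.0119,0.0072,0],
  ],
  spin=[-0.0055,-0.0055],
)

```text
time: 7.4
tool_pos: [511.8, 237.1, 79.0]
tcp_rot: [179.9, 0.3, 18.4]
ft_force: [-9.4, -9.6, 1.7]
finger_gap: -0.0
grip_force: 6.3
```

>>> step_arm(
  delta_pos=[
    [0.012,0.007,0],
    [0.0121,0.0068,0],
  ],
  spin=[-0.0055,-0.0055],
)

```text
time: 7.65
tool_pos: [516.6, 239.8, 79.0]
tcp_rot: [179.9, 0.4, 16.4]
ft_force: [-9.6, -10.5, 1.8]
finger_gap: 0.1
grip_force: 6.4
```

>>> step_arm(
  delta_pos=[
    [0.0123,0.0066,0],
    [0.0124,0.0063,0],
  ],
  spin=[-0.0055,-0.0055],
)

```text
time: 7.9
tool_pos: [521.4, 242.3, 78.9]
tcp_rot: [179.8, 0.4, 14.4]
ft_force: [-9.9, -10.9, 1.0]
finger_gap: 0.0
grip_force: 6.5
```

>>> step_arm(
  delta_pos=[
    [0.0125,0.0061,0],
    [0.0126,0.0059,0],
  ],
  spin=[-0.0055,-0.0055],
)

```text
time: 8.15
tool_pos: [526.3, 244.7, 78.8]
tcp_rot: [179.8, 0.4, 12.5]
ft_force: [-10.9, -9.7, 0.9]
finger_gap: 0.3
grip_force: 6.7
```

>>> step_arm(
  delta_pos=[
    [0.0127,0.0057,0],
    [0.0128,0.0055,0],
  ],
  spin=[-0.0055,-0.0055],
)

```text
time: 8.4
tool_pos: [531.3, 246.8, 78.7]
tcp_rot: [179.8, 0.4, 10.5]
ft_force: [-11.6, -10.1, 1.1]
finger_gap: -0.4
grip_force: 6.8
```

>>> step_arm(
  delta_pos=[
    [0.0129,0.0052,0],
    [0.013,0.005,0],
  ],
  spin=[-0.0055,-0.0055],
)

```text
time: 8.65
tool_pos: [536.3, 248.9, 78.6]
tcp_rot: [179.8, 0.4, 8.5]
ft_force: [-12.2, -9.6, 2.6]
finger_gap: -0.0
grip_force: 6.9
```

>>> step_arm(
  delta_pos=[
    [0.013,0.0048,0],
    [0.0131,0.0046,0],
  ],
  spin=[-0.0055,-0.0055],
)

```text
time: 8.9
tool_pos: [541.4, 250.7, 78.6]
tcp_rot: [179.8, 0.4, 6.5]
ft_force: [-11.9, -10.0, 2.2]
finger_gap: -0.1
grip_force: 7.0
```

>>> step_arm(
  delta_pos=[
    [0.0132,0.0043,0],
    [0.0133,0.0041,0],
  ],
  spin=[-0.0055,-0.0055],
)

```text
time: 9.15
tool_pos: [546.5, 252.4, 78.5]
tcp_rot: [179.8, 0.4, 4.5]
ft_force: [-13.3, -11.4, 2.3]
finger_gap: 0.0
grip_force: 7.1
```

>>> step_arm(
  delta_pos=[
    [0.0133,0.0039,0],
    [0.0134,0.0036,0],
  ],
  spin=[-0.0055,-0.0055],
)

```text
time: 9.4
tool_pos: [551.7, 253.9, 78.4]
tcp_rot: [179.8, 0.4, 2.6]
ft_force: [-12.5, -10.4, 2.4]
finger_gap: -0.0
grip_force: 7.2
```

>>> step_arm(
  delta_pos=[
    [0.0135,-0.002,0],
    [0.0135,-0.002,0],
  ],
  spin=[-0.0055,-0.0055],
)

```text
time: 9.65
tool_pos: [556.8, 254.7, 78.6]
tcp_rot: [179.9, 0.4, 0.6]
ft_force: [-15.6, -1.6, 2.5]
finger_gap: -0.0
grip_force: 7.6
```

```bash
python3 arc.py 1 16
python3 - <<'E'
from h import *
s=snap("wrist"); t=snap("top")
im=np.hstack([cv2.resize(s["pixels"],(480,300)),cv2.resize(t["pixels"][130:205,240:320],(320,300))])
cv2.imwrite("pics/w3.png",im)
import pickle; pickle.dump((s,t),open("s3.pkl","wb"))
E
```

```text
rad 158.5 ang 103.38 0.6111333474520139
[0.0135 0.0031] [0.0135 0.0028] [0.0136 0.0026] [0.0136 0.0024] [0.0137 0.0021] [0.0137 0.0019] [0.0137 0.0017] [0.0138 0.0014] [0.0138 0.0012] [0.0138 0.0009] [0.0138 0.0007] [0.0138 0.0005] [0.0138 0.0002] [ 0.0138 -0.    ] [ 0.0138 -0.0003] [ 0.0138 -0.0005] -0.005555555555555556
```

View pics/w3.png

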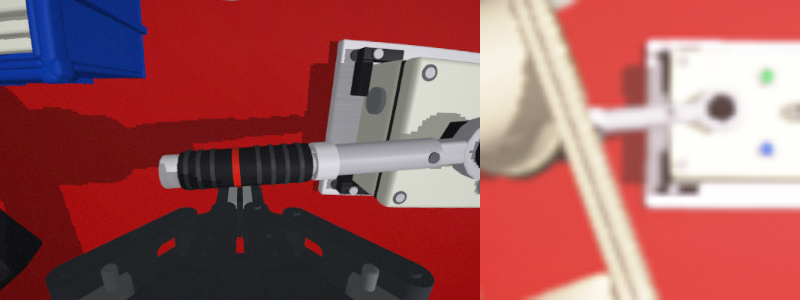

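The wrench is still straight, with the fingertips against the grip at the red band (238,180). Continuing.

>>> step_arm(
  delta_pos=[
    [0.0135,0.0015,0],
    [0.0135,0.0015,0],
  ],
  spin=[-0.0055,-0.0055],
)

```text
time: 10.0
tool_pos: [562.1, 255.8, 78.7]
tcp_rot: [179.9, 0.4, -1.3]
ft_force: [-15.0, -1.4, 2.2]
finger_gap: -0.0
grip_force: 7.8
```

>>> step_arm(
  delta_pos=[
    [0.0136,0.0015,0],
    [0.0136,0.0015,0],
  ],
  spin=[-0.0055,-0.0055],
)

```text
time: 10.25
tool_pos: [567.5, 256.7, 78.7]
tcp_rot: [179.9, 0.4, -3.3]
ft_force: [-15.3, 0.2, 2.1]
finger_gap: 0.3
grip_force: 7.9
```

>>> step_arm(
  delta_pos=[
    [0.0136,0.0015,0],
    [0.0136,0.0015,0],
  ],
  spin=[-0.0055,-0.0055],
)

```text
time: 10.5
tool_pos: [572.8, 257.5, 78.7]
tcp_rot: [179.9, 0.4, -5.3]
ft_force: [-15.4, 0.4, 1.6]
finger_gap: -0.1
grip_force: 8.0
```

>>> step_arm(
  delta_pos=[
    [0.0137,0.001,0],
    [0.0137,0.001,0],
  ],
  spin=[-0.0055,-0.0055],
)

```text
time: 10.75
tool_pos: [578.2, 258.1, 78.7]
tcp_rot: [179.9, 0.4, -7.3]
ft_force: [-15.7, 1.4, 1.0]
finger_gap: -0.1
grip_force: 8.1
```

>>> step_arm(
  delta_pos=[
    [0.0138,0.0008,0],
    [0.0138,0.0005,0],
  ],
  spin=[-0.0055,-0.0055],
)

```text
time: 11.0
tool_pos: [583.7, 258.5, 78.7]
tcp_rot: [179.9, 0.4, -9.2]
ft_force: [-16.9, 0.9, 2.6]
finger_gap: -0.0
grip_force: 8.3
```

>>> step_arm(
  delta_pos=[
    [0.0138,0.0003,0],
    [0.0138,0,0],
  ],
  spin=[-0.0055,-0.0055],
)

```text
time: 11.25
tool_pos: [589.2, 258.7, 78.7]
tcp_rot: [179.9, 0.4, -11.2]
ft_force: [-16.7, 0.7, 2.2]
finger_gap: -0.1
grip_force: 8.4
```

>>> step_arm(
  delta_pos=[
    [0.0138,0,0],
    [0.0138,-0.0005,0],
  ],
  spin=[-0.0055,-0.0055],
)

```text
time: 11.5
tool_pos: [594.6, 258.7, 78.7]
tcp_rot: [179.9, 0.4, -13.2]
ft_force: [-16.5, 2.2, 1.5]
finger_gap: 0.2
grip_force: 8.5
```

>>> step_arm(
  delta_pos=[
    [0.0138,-0.0007,0],
    [0.0138,-0.001,0],
  ],
  spin=[-0.0055,-0.0055],
)

```text
time: 11.75
tool_pos: [600.1, 258.6, 78.8]
tcp_rot: [179.9, 0.4, -15.2]
ft_force: [-15.8, 3.8, 3.2]
finger_gap: -0.1
grip_force: 8.5
```

>>> step_arm(
  delta_pos=[
    [0.0138,-0.0013,0],
    [0.0138,-0.0015,0],
  ],
  spin=[-0.0055,-0.0055],
)

```text
time: 12.0
tool_pos: [606.7, 258.1, 79.3]
tcp_rot: [179.9, 0.3, -17.2]
ft_force: [-12.7, 2.6, 1.5]
finger_gap: -0.4
grip_force: 6.3
```

The force has dropped to about 75%, so the wrench has clicked. I'll add a small margin.

>>> step_arm(
  delta_pos=[
    [0.013,-0.0015,0],
    [0.007,-0.001,0],
  ],
  spin=[-0.0055,-0.0035],
)

```text
time: 12.25
tool_pos: [611.6, 257.6, 79.7]
tcp_rot: [180.0, 0.2, -18.8]
ft_force: [-10.0, 3.1, 1.3]
finger_gap: 0.1
grip_force: 5.1
```

>>> step_arm(
  delta_pos=[
    [-0.04,0.003,0],
    [-0.05,0.003,0],
    [-0.08,0.005,0],
    [-0.1,0,0],
    [0,0,0.3],
    [0,0,0.3],
    [-0.2,0,0.2],
    [-0.2,0,0],
  ],
  spin=[0,0,0,0,0,0,0,0],
)

```text
time: 13.25
tool_pos: [481.7, 259.6, 246.2]
tcp_rot: [-179.6, -0.5, -18.8]
ft_force: [-0.4, 0.7, -0.3]
finger_gap: -0.2
grip_force: 0.0
```

>>> step_arm(
  delta_pos=[
    [-0.15,-0.2,0],
    [-0.1,-0.2,0],
    [0,0,0],
    [0,0,0],
  ],
  spin=[0,0,0,0],
)

```text
time: 13.75
tool_pos: [430.4, 178.9, 240.8]
tcp_rot: [-179.9, -0.1, -18.8]
ft_force: [-0.4, 0.4, -1.5]
finger_gap: 0.6
grip_force: 0.0
```

Run:
```python
from h import *
k=r.sense(); print(k["tool_pos"],k["ft_force"],k["time"])
s=snap("scene"); t=snap("top")
im=np.hstack([cv2.resize(s["pixels"][175:325,235:395],(400,375)),cv2.resize(t["pixels"][130:205,240:320+40],(400,250)),][:1]+[cv2.copyMakeBorder(cv2.resize(t["pixels"][115:190,260:380],(400,250),interpolation=cv2.INTER_CUBIC),0,125,0,0,cv2.BORDER_CONSTANT)])
cv2.imwrite("pics/w4.png",im)
```

```text
[430.35354464 178.9171011  240.75233459] [-0.4414111   0.4458762  -1.48471526] 13.75
```

View pics/w4.png

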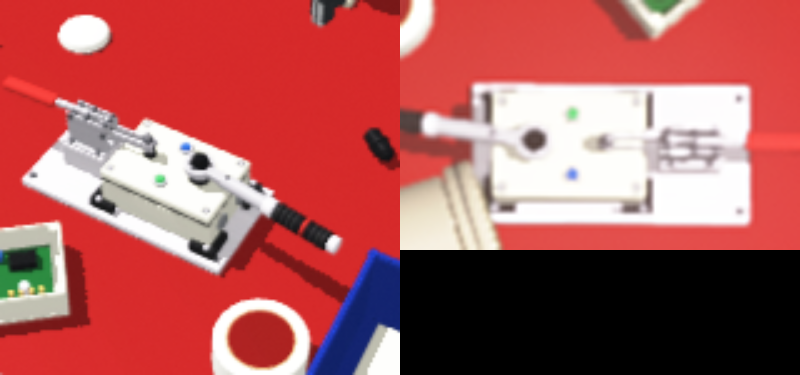

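The wrench is straight again, running from the nut at (200,160) to its tip at (333,243). The clamp is locked and level, the enclosure is seated, and the bystanders haven't moved.

```bash
python3 -c "
from bench import r
print(r.hand_in())"
```

```text
the job is handed in; nothing more can be done
None
```

The job is handed in, with no verdict returned: the clamp is locked, the nut was tightened to the click (handle gave way about 0.11 rad, judged from the force drop), and the wrench was released and sprang straight at about 14 s.

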